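# Slide the sample cup under the needle

## Robot

A 7-joint arm with a two-finger parallel gripper is mounted at the origin on the work surface. World frame = base frame: x ahead of the robot, y to its left, z up, the work surface at z = 0. Lengths are in m, angles in rad, forces in N, time in s.
With the tool pointing down it reaches from about 0.35 to 0.9 m from the base axis. Payload 8.1 kg.
Tool frame: the origin (TCP) lies midway between the tips of the shut fingers; the grasp point (between the pads) lies 19 mm behind it (arm.tcp_to_grasp is the distance from the TCP to the grasp point, in m); z points along the fingers, y is the line along which they close (so a half turn about z gives the same grasp; the last joint's range is limited). The gripper opens to 85 mm and grips with 20 to 120 N. Pads are 22 mm wide; open, the fingers measure 114 mm over their backs; the gripper's body (76 mm by 85 mm) begins 54 mm behind the grasp point. The pads swing forward as they close: fully open they stand 13 mm farther back than shut.
Start: joints at [1.166, 0.434, 0.025, 1.573, -0.012, 1.134, -0.075], TCP at [0.186, -0.597, 0.231] pointing down, gripper open.
Joint ranges: [-2.62, 2.62], [-0.44, 2.09], [-1.27, 1.32], [0.08, 2.57], [-1.32, 4.46], [0.12, 2], [-2.74, 2.74]. Speed limits (rad/s): [2.22, 2.22, 3.01, 3.01, 3.14, 3.14, 3.14].

## Interface

Orientations are given as a 3x3 rotation matrix whose columns are the frame's x, y, z axes.
In Python, from cell import arm gives the robot as it stands. The module is installed in compiled form; this text tells all that it offers.
- The arm moves only by the tool servo_tool, never from a script. Its argument "series" is a list of rows, each a list of 5 numbers: the closure, from -1 (fully open) to 1 (shut), then the shift along the tool's x, y, z normalised to -1 to 1, where 1 is 0.02 m, then the turn about the tool's z normalised to -1 to 1, where 1 is 0.08 rad. In form: [[fingers, dx, dy, dz, yaw], ...]. A call has 1 to 10 rows; each row shifts and turns the commanded pose from where the row before left it, along the tool's axes as they then stand; what a row does not reach is not made up. A row lasts 1/12 s, in which the tool goes at most 41.7 mm and 7.16 degrees, less where a joint would pass 70% of its speed; a pose out of reach is approached as far as the arm can. A call with a number of a shift or a turn outside -1 to 1 is refused whole. A call with a gripper value outside its range is refused whole. The fingers move at their own pace and stop on an object; the grip force is fixed at half the most. Time passes only in rows, so rows that do not move let the fingers close. It gives the time, the measured TCP pose, the force, the opening and the grip force at its end, in the units of the state.
- arm.read_state(): the state, without advancing time (a new reading comes with each control period).
- arm.camera(name): name is "scene" or "top" or "wrist"; returns a dict with "color" (400x640x3 uint8, red, green, blue), "depth" (400x640 float32, m along the optical axis (not along the pixel's ray), 0 where there is no reading), "intrinsics" (3x3 intrinsics, pixels), "R" (3x3) and "t" (3): a world point X has camera coordinates R X + t; the wrist camera has in their place "hand_eye" (4x4, takes a point from camera to tool coordinates, whose origin is the TCP and whose axes are the flange's). Camera axes: x right, y down, z forward; pixel columns grow to the right and rows downward; lengths in m; the calibration is good to about 2 mm. The wrist camera is an equidistant fisheye: a pixel r from the principal point sees the ray r / f radians off the axis. A picture is of the moment at which its call begins: read the wrist's pose just before it.
- arm.sign_off(): hands the job in; it is judged then, once.
Trained networks look in the newest picture that a camera, given by its name, has taken for a name from the list of things; names that differ only in an ending like _2 or _b are one class to them, and where a whole thing is asked for, a point or a joint stands for the part that bears it (a point fixed in the world has none). Each returns a list of dicts, best first, with "conf" (0 to 1); they miss things now and then, are a little off and sometimes report something else, mostly with a low value. They report only what shows in the picture. A call takes as long as a camera call.
- arm.search_frame(camera, query): "xyz" ([x, y, z] in m, in world coordinates, good to about 4 mm: the middle of the surface that is visible of it).
- arm.place_of(camera, query): "xyz" ([x, y, z] in m, in world coordinates, good to about 4 mm: a listed point, or the origin of a listed thing).
The state is a dict: "time_s": time; "q": joint angles; "joint_vel": joint speeds; "tau": joint torques, N m; "tcp_pos": TCP position; "eef_rot": TCP orientation; "ft_force": force on the tool from outside, world axes, zero at the start; "moment": the same for the moment, N m; "width": finger opening in m; "grasp_force": force on a finger pad.
Only numpy, scipy, OpenCV 4.12 (cv2) and the standard library are available. Lean on these libraries where they do the work, as an engineer would, in place of code of your own. Each camera call takes 0.05 s, during which the arm holds its last target. There are 200 camera calls.

## Task

Of the two metal sleds on the bench, take the one that carries the wide open sample cup and slide it along the bench, without lifting it off, until the cup is centred under the tip of the fixed needle. Do not bump the needle stand, leave the other sled where it is, and let go of the sled when it is in place.

Things in the scene. Friction and masses are not known exactly. Their poses are not given: they have to be found in the camera images.
- sled: Sled to move: loose flat grey metal slab 210 (its x) x 56 (its y) x 12 mm, about 0.35 kg, slides freely. Origin: centre of underside, z up. Dark steel grip post at x = -80 mm, 26 mm along x, 20 mm along y (grip across this), top 54 mm above bench. Narrow capped vial (13 mm wide, top 38 mm above bench) at x = +25 mm; wide open cup at x = +80 mm.
- cup (a point): Centre of the mouth of the wide white sample cup fixed on the sled: 36 mm outside, 30 mm inside diameter, rim (and this point) 40 mm above the bench, at x = +80 mm, y = 0 of the sled. Axes as the sled's.
- needle_stand: Fixed stand. Origin: the bench point plumb below the needle tip, z up. Needle 4 mm thick, tip 65 mm above bench, under a white cone and teal holder 26 mm wide, 120 to 170 mm high, on a level bar to a column 216 mm high at x = +120, y = +120 mm. Its base plate, 16 mm high, covers x +80 to +160, y +80 to +160 mm, on the side away from the robot.
- spare_sled: The other sled, to be left alone: loose, same slab, grip post, origin and axes, but with two narrow vials (at its x = +25 and +80 mm) and no cup. One sled lies left and one right of the needle, grip posts towards the robot; which is which varies.

How it is judged:
At the end, for the whole second after the job is handed in: The middle of the wide cup is within 12 mm, seen from above, of the point below the needle tip; its sled lies flat on the bench (within 5 mm and 0.05 rad), at rest; the other sled is within 20 mm of where it was (horizontal distance between cup and needle_stand below 0.012 m and height (world z) of sled below 0.005 m and angle between sled's own z axis and vertical below 0.05 rad and linear speed of sled below 0.01 m/s and distance of spare_sled from where it was at the start of the episode below 0.02 m); the robot touches nothing.
It fails at once if the sled with the cup is lifted more than 15 mm off the bench (height (world z) of sled above 0.015 m).
It fails at once if the sled with the cup is tipped by more than 0.2 rad (angle between sled's own z axis and vertical above 0.2 rad).
It fails at once if the needle stand is bumped (more than 4 N) (contact force between needle_stand and anything else above 4 N).
It fails at once if the other sled is moved by more than 20 mm (distance of spare_sled from where it was at the start of the episode above 0.02 m).
It also fails if it takes over 35 s, if anything falls off the work surface, if the arm or the gripper's body presses on something with over 40 N, if the wrist force passes 120 N, or if a joint passes its speed limit or range.

## Working session

There is one attempt and no reset: what is moved stays moved. The work goes in short steps, Python scripts to look and compute and a tool call to move; the robot and the scene stay as the last step left them, time stands still between calls to the robot, and variables do not carry over. Pictures are saved under pics/ and viewed, at most 10 in all, crops included, and the job is handed in when it is done.

Besides the shell and the picture viewer there is one more tool, called after "Call:" as name(argument=value, ...), one argument or row to a line, values as JSON. servo_tool: Moves the arm, as the interface text tells. Scaled input: -1 to 1 covers 0.02 m each way for a shift and 0.08 rad each way for a turn. Its arguments: {"type":"object","properties":{"series":{"type":"array","items":{"type":"array","items":{"type":"number","minimum":-1,"maximum":1}}}},"required":["series"]}

```bash
mkdir -p pics && python3 - <<'E'
from cell import arm
import cv2, numpy as np
np.set_printoptions(precision=3,suppress=True)
s=arm.read_state();print(s['time_s'],s['tcp_pos'],s['eef_rot'],s['width'])
for c in ['top','scene']:
    im=arm.camera(c);cv2.imwrite(f'pics/{c}0.png',im['color'][:,:,::-1])
    print(c,im['R'],im['t'],im['intrinsics'])
    for q in ['sled','cup','needle_stand','spare_sled']:
        for d in arm.place_of(c,q)[:3]: print(c,q,'place',np.array(d['xyz']),d['conf'])
        for d in arm.search_frame(c,q)[:2]: print(c,q,'search',np.array(d['xyz']),d['conf'])
E
```

```text
0.0 [ 0.186 -0.596  0.231] [[ 0.955  0.297 -0.001]
 [ 0.297 -0.955  0.001]
 [-0.    -0.002 -1.   ]] 0.08512930965213507
top [[-0.003 -1.    -0.013]
 [-0.99   0.004 -0.142]
 [ 0.142  0.013 -0.99 ]] [0.005 0.597 0.818] [[407.902   0.    320.219]
 [  0.    407.902 201.782]
 [  0.      0.      1.   ]]
top sled place [ 0.539  0.232 -0.003] 0.85
top sled search [0.534 0.229 0.012] 0.59
top cup place [0.615 0.23  0.039] 0.97
top cup search [0.537 0.224 0.008] 0.9
top needle_stand place [ 0.661 -0.025  0.   ] 0.94
top needle_stand search [0.762 0.086 0.152] 0.88
top spare_sled place [ 0.507 -0.202  0.002] 0.89
top spare_sled search [ 0.506 -0.203  0.013] 0.7
top spare_sled search [0.766 0.083 0.152] 0.28
scene [[ 0.671  0.742  0.011]
 [ 0.643 -0.574 -0.508]
 [-0.37   0.348 -0.861]] [-0.42  -0.368  1.166] [[412.85    0.    317.939]
 [  0.    412.85  202.285]
 [  0.      0.      1.   ]]
scene sled place [ 0.529  0.235 -0.001] 0.65
scene sled search [0.534 0.224 0.011] 0.71
scene sled search [0.779 0.08  0.142] 0.19
scene cup place [0.618 0.236 0.036] 0.96
scene cup search [0.541 0.224 0.013] 0.94
scene needle_stand place [0.619 0.234 0.035] 0.59
scene needle_stand place [ 0.507 -0.209 -0.   ] 0.38
scene needle_stand search [0.779 0.078 0.14 ] 0.68
scene needle_stand search [0.544 0.229 0.007] 0.51
scene spare_sled place [ 0.503 -0.21   0.002] 0.83
scene spare_sled search [ 0.509 -0.21   0.012] 0.6
```

View pics/top0.png

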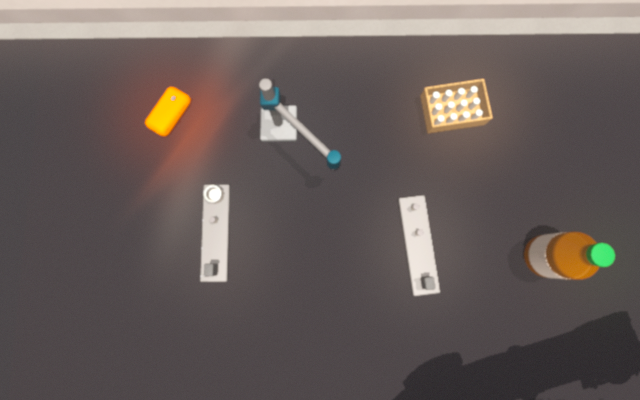

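View pics/scene0.png

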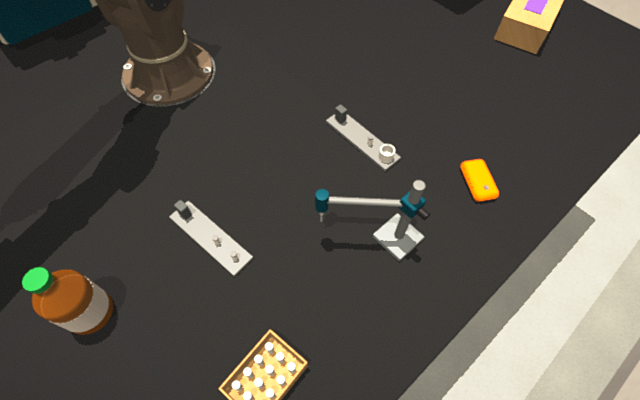

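The cup sled is the left one: its cup is at (213,194) and its post at (210,270) in the top view. The needle holder is at (333,157) and the spare sled is on the right at about (420,245). In the scene view the needle tip is near (322,218). Next I measure the sled axis and the needle point.

```bash
cat > h.py <<'E'
import numpy as np, cv2
from cell import arm
np.set_printoptions(precision=4,suppress=True)
def onplane(c,uv,z):
    d=c['R'].T@np.linalg.inv(c['intrinsics'])@[uv[0],uv[1],1]; o=-c['R'].T@c['t']
    return o+d*(z-o[2])/d[2]
def proj(c,X):
    p=c['intrinsics']@(c['R']@np.array(X)+c['t']); return p[:2]/p[2]
def sled(c):
    g=c['color'].min(2); m=(g>110).astype(np.uint8)
    out=[]
    for k in cv2.findContours(cv2.morphologyEx(m,cv2.MORPH_CLOSE,np.ones((7,7))),0,2)[0]:
        if 1500<cv2.contourArea(k)<4500:
            P=np.array([onplane(c,u,.012)[:2] for u in k[:,0]]).astype(np.float32)
            r=cv2.minAreaRect(P); b=cv2.boxPoints(r); e=[b[1]-b[0],b[2]-b[1]]
            e=max(e,key=np.linalg.norm); e=e*np.sign(e[0])
            out.append((np.array(r[0]),np.array(r[1]),np.arctan2(e[1],e[0])))
    return out
E
python3 - <<'E'
from h import *
t=arm.camera('top')
for s in sled(t): print(s)
for n,u,z in [('cup',(213,194),.04),('post',(210.5,269),.054),('holder',(334,157),.17)]: print(n,onplane(t,u,z))
s=arm.camera('scene')
for i in (0,1):print('tip',arm.place_of(['top','scene'][i],'needle_stand')[:1])
print(onplane(s,(321,197),.165),onplane(s,(322,219),.065))
# depth cloud of the holder from both cameras
for c in (t,s):
    v,u=np.mgrid[:400,:640]; d=c['depth']; K=c['intrinsics']
    P=np.stack([(u-K[0,2])/K[0,0]*d,(v-K[1,2])/K[1,1]*d,d],-1).reshape(-1,3)[d.ravel()>0]
    col=c['color'].reshape(-1,3)[d.ravel()>0].astype(int)
    W=(P-c['t'])@c['R']
    k=(abs(W[:,0]-.66)<.035)&(abs(W[:,1]+.025)<.035)&(W[:,2]>.12)&(W[:,2]<.18)&(col[:,2]>col[:,0]+25)
    print(k.sum(),W[k].min(0),W[k].max(0),(W[k].min(0)+W[k].max(0))/2)
cv2.imwrite('pics/crop.png',cv2.resize(s['color'][170:250,280:360,::-1],None,fx=7,fy=7,interpolation=2))
E
```

```text
(array([ 0.5083, -0.2076]), array([0.2132, 0.06  ]), np.float32(0.120773755))
(array([0.5369, 0.2335]), array([0.2108, 0.0607]), np.float32(0.0032463472))
(array([0.7723, 0.0595]), array([0.1762, 0.0979]), np.float32(1.3135937))
(array([ 0.8263, -0.3076]), array([0.0968, 0.1374]), np.float32(-1.4218414))
cup [0.6152 0.2318 0.04  ]
post [0.4578 0.2276 0.054 ]
holder [ 0.6612 -0.0236  0.17  ]
tip [{'xyz': [0.6641, -0.02, -0.0004], 'conf': 0.55}]
tip []
[ 0.6626 -0.0276  0.165 ] [ 0.6598 -0.02    0.065 ]
206 [ 0.6498 -0.0348  0.1268] [ 0.6746 -0.0109  0.1738] [ 0.6622 -0.0229  0.1503]
253 [ 0.6494 -0.0383  0.1254] [ 0.6744 -0.0129  0.1724] [ 0.6619 -0.0256  0.1489]
```

View pics/crop.png

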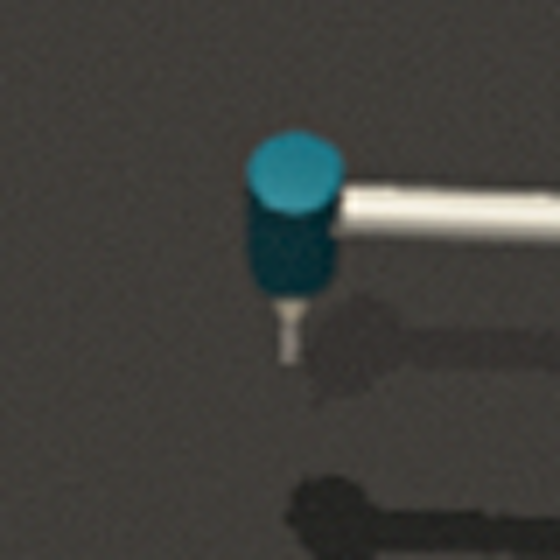

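The tip shows at about (321,222) in the scene image, consistent with a needle at (0.662, -0.024). The post is at (0.458, 0.231) and the sled yaw is about 0.01. Setting out, and turning the tool onto the sled axis on the way.

Call:
servo_tool(
  series=[
    [-1,0.5,-1,0,0.9],
    [-1,0.5,-1,0,0.9],
    [-1,0.5,-1,0,0.9],
    [-1,0.5,-1,0,0.9],
    [-1,0.4,-1,0,0],
    [-1,0.4,-1,0,0],
    [-1,0.4,-1,0,0],
    [-1,0.4,-1,0,0],
    [-1,0.4,-1,0,0],
    [-1,0.4,-1,0,0],
  ],
)

```text
time_s: 1.93
tcp_pos: [0.2562, -0.3892, 0.2315]
eef_rot: [[1.0, 0.014, 0.0], [0.014, -1.0, -0.0], [0.0, 0.0, -1.0]]
ft_force: [-0.5, 0.1, -0.4]
width: 0.0852
grasp_force: 0.0
```

Call:
servo_tool(
  series=[
    [-1,0.5,-1,0,0],
    [-1,0.5,-1,0,0],
    [-1,0.5,-1,0,0],
    [-1,0.5,-1,0,0],
    [-1,0.5,-1,0,0],
    [-1,0.5,-1,0,0],
    [-1,0.5,-1,0,0],
    [-1,0.5,-1,0,0],
    [-1,0.5,-1,0,0],
    [-1,0.5,-1,0,0],
  ],
)

```text
time_s: 2.77
tcp_pos: [0.3535, -0.1879, 0.2315]
eef_rot: [[1.0, 0.014, 0.001], [0.014, -1.0, -0.0], [0.001, 0.0, -1.0]]
ft_force: [0.1, -0.8, -0.6]
width: 0.0857
grasp_force: 0.0
```

Call:
servo_tool(
  series=[
    [-1,0.3,-1,0,0],
    [-1,0.3,-1,0,0],
    [-1,0.3,-1,0,0],
    [-1,0.3,-1,0,0],
    [-1,0.3,-1,0,0],
    [-1,0.3,-1,0,0],
    [-1,0.3,-1,0,0],
    [-1,0.3,-1,0,0],
    [-1,0.3,-1,0,0],
    [-1,0.3,-1,0,0],
  ],
)

```text
time_s: 3.6
tcp_pos: [0.4106, 0.0129, 0.2315]
eef_rot: [[1.0, 0.014, 0.001], [0.014, -1.0, -0.0], [0.001, 0.0, -1.0]]
ft_force: [0.9, 0.1, 0.1]
width: 0.0851
grasp_force: 0.0
```

Call:
servo_tool(
  series=[
    [-1,0.2,-1,0,0],
    [-1,0.2,-1,0,0],
    [-1,0.2,-1,0,0],
    [-1,0.2,-1,0,0],
    [-1,0.2,-1,0,0],
    [-1,0.2,-1,0,0],
    [-1,0.2,-1,0,0],
    [-1,0.2,-1,0,0],
    [-1,0.2,-1,0,0],
    [-1,0,0,0,0],
  ],
)

```text
time_s: 4.43
tcp_pos: [0.4441, 0.1967, 0.2316]
eef_rot: [[1.0, 0.018, 0.001], [0.018, -1.0, 0.003], [0.001, -0.003, -1.0]]
ft_force: [-0.6, 0.3, 0.2]
width: 0.0852
grasp_force: 0.0
```

Call:
servo_tool(
  series=[
    [-1,0.35,-0.85,0,0],
    [-1,0.35,-0.85,1,0],
    [-1,0,0,1,0],
    [-1,0,0,1,0],
    [-1,0,0,1,0],
    [-1,0,0,1,0],
    [-1,0,0,0.5,0],
    [-1,0,0,0,0],
    [-1,0,0,0,0],
  ],
)

```text
time_s: 5.18
tcp_pos: [0.4575, 0.2265, 0.1215]
eef_rot: [[1.0, 0.014, -0.0], [0.014, -1.0, -0.0], [-0.0, 0.0, -1.0]]
ft_force: [-0.0, -0.5, 0.3]
width: 0.0853
grasp_force: 0.0
```

```bash
python3 - <<'E'
from h import *
s=arm.read_state(); print(s['tcp_pos'],s['eef_rot'])
w=arm.camera('wrist'); cv2.imwrite('pics/w1.png',w['color'][:,:,::-1])
K=w['intrinsics'];H=w['hand_eye'];print(K,H)
for n,X in [('post',(.458,.231,.054)),('cup',(.616,.232,.04))]:
    p=np.linalg.inv(H)@np.r_[s['eef_rot'].T@(np.array(X)-s['tcp_pos']),1]; th=np.arctan2(np.hypot(p[0],p[1]),p[2]); print(n,K[:2,2]+K[0,0]*th*p[:2]/np.hypot(p[0],p[1]))
for q in ('cup','sled'): print(q,arm.place_of('wrist',q)[:1])
t=arm.camera('top')
E
```

```text
[0.4575 0.2265 0.1215] [[ 0.9999  0.0137 -0.0004]
 [ 0.0137 -0.9999 -0.0003]
 [-0.0004  0.0002 -1.    ]]
[[309.7069   0.     321.6251]
 [  0.     309.7069 200.1327]
 [  0.       0.       1.    ]] [[-0.0006 -0.9533 -0.3021  0.0775]
 [ 1.     -0.0005 -0.0004 -0.    ]
 [ 0.0002 -0.3021  0.9533 -0.1438]
 [ 0.      0.      0.      1.    ]]
post [315.5416 213.0749]
cup [316.98    -1.9867]
cup []
sled []
```

View pics/w1.png

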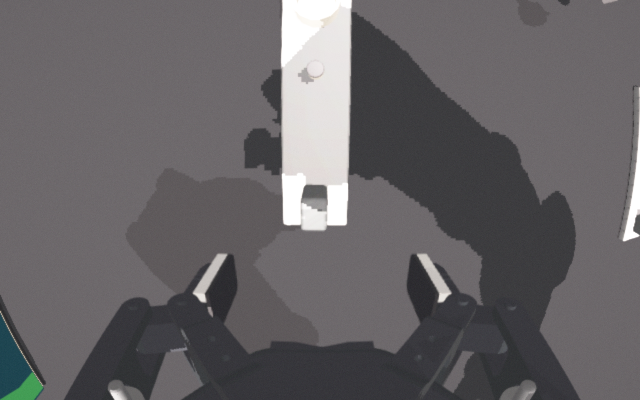

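The wrist view shows the post's lit top at about (314,219) against a predicted (315,213). That puts the post at roughly (0.454, 0.232), centred left of the finger midline at 322. I correct for that, descend and close.

Call:
servo_tool(
  series=[
    [-1,-0.15,-0.28,0,0],
    [-1,0,0,0.8,0],
    [-1,0,0,1,0],
    [-1,0,0,1,0],
    [-1,0,0,1,0],
    [-1,0,0,0.7,0],
    [-1,0,0,0.4,0],
    [-1,0,0,0,0],
  ],
)

```text
time_s: 6.05
tcp_pos: [0.4535, 0.2322, 0.0223]
eef_rot: [[1.0, 0.014, -0.002], [0.014, -1.0, -0.001], [-0.002, 0.001, -1.0]]
ft_force: [-0.5, -0.1, -0.2]
width: 0.0852
grasp_force: 0.0
```

Call:
servo_tool(
  series=[
    [1,0,0,0,0],
    [1,0,0,0,0],
    [1,0,0,0,0],
    [1,0,0,0,0],
    [1,0,0,0,0],
    [1,0,0,0,0],
    [1,0,0,0,0],
    [1,0,0,0,0],
  ],
)

```text
time_s: 6.72
tcp_pos: [0.4547, 0.2323, 0.0239]
eef_rot: [[1.0, 0.013, 0.001], [0.013, -1.0, 0.0], [0.001, -0.0, -1.0]]
ft_force: [-1.7, -1.0, 5.1]
width: 0.0192
grasp_force: 59.2
```

Call:
servo_tool(
  series=[
    [1,0,0.3,0,0],
    [1,0.1,0.6,0,0],
    [1,0.15,0.8,0,0],
    [1,0.15,0.8,0,0],
    [1,0.15,0.8,0,0],
    [1,0.15,0.8,0,0],
    [1,0.15,0.8,0,0],
    [1,0.15,0.8,0,0],
    [1,0.15,0.6,0,0],
    [1,0,0.3,0,0],
  ],
)

```text
time_s: 7.55
tcp_pos: [0.4804, 0.0995, 0.024]
eef_rot: [[1.0, 0.013, 0.002], [0.013, -1.0, 0.001], [0.002, -0.001, -1.0]]
ft_force: [-0.1, 4.3, 3.9]
width: 0.0192
grasp_force: 59.5
```

Call:
servo_tool(
  series=[
    [1,0.1,0.4,0,0],
    [1,0.15,0.8,0,0],
    [1,0.15,0.8,0,0],
    [1,0.15,0.8,0,0],
    [1,0.15,0.8,0,0],
    [1,0.15,0.8,0,0],
    [1,0.1,0.6,0,0],
    [1,0.05,0.3,0,0],
    [1,0,0,0,0],
    [1,0,0,0,0],
  ],
)

```text
time_s: 8.38
tcp_pos: [0.5015, -0.007, 0.024]
eef_rot: [[1.0, 0.012, 0.002], [0.012, -1.0, -0.001], [0.002, 0.001, -1.0]]
ft_force: [1.4, -3.7, 6.1]
width: 0.0192
grasp_force: 59.8
```

```bash
python3 - <<'E'
from h import *
s=arm.read_state(); print(s['time_s'],s['tcp_pos'],s['ft_force'])
for c in ('top','scene'):
    im=arm.camera(c); print(c,[(d['xyz'],d['conf']) for d in arm.place_of(c,'cup')[:1]+arm.place_of(c,'needle_stand')[:1]+arm.place_of(c,'spare_sled')[:1]])
    if c=='top':
        for q in sled(im): print(q)
    u,v=proj(im,(.66,-.01,.04)).astype(int)
    cv2.imwrite(f'pics/{c}2.png',cv2.resize(im['color'][v-50:v+50,u-60:u+60,::-1],None,fx=6,fy=6,interpolation=2)); print(u-60,v-50)
E
```

```text
8.3833 [ 0.5015 -0.007   0.024 ] [ 1.355  -3.7327  6.0596]
top [([0.6674, -0.0075, 0.0387], 0.78), ([0.6616, -0.0234, -0.0017], 0.71), ([0.5081, -0.2063, -0.002], 0.88)]
(array([ 0.5083, -0.2076]), array([0.2138, 0.0602]), np.float32(0.1201525))
(array([0.7233, 0.0546]), array([0.2484, 0.1101]), np.float32(0.63474864))
(array([ 0.8263, -0.3077]), array([0.0975, 0.1377]), np.float32(-1.4218794))
266 122
scene [([0.6646, -0.0031, 0.0369], 0.97), ([0.5054, -0.2069, 0.0015], 0.74)]
265 171
```

View pics/scene2.png

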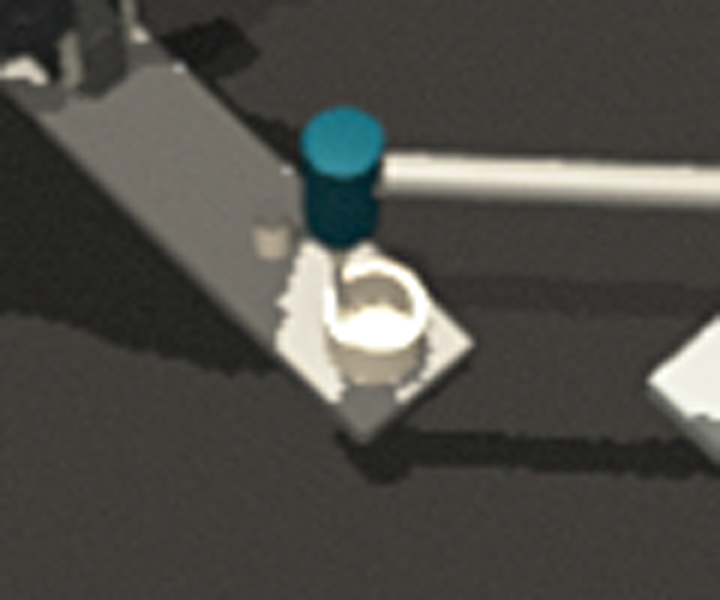

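View pics/top2.png

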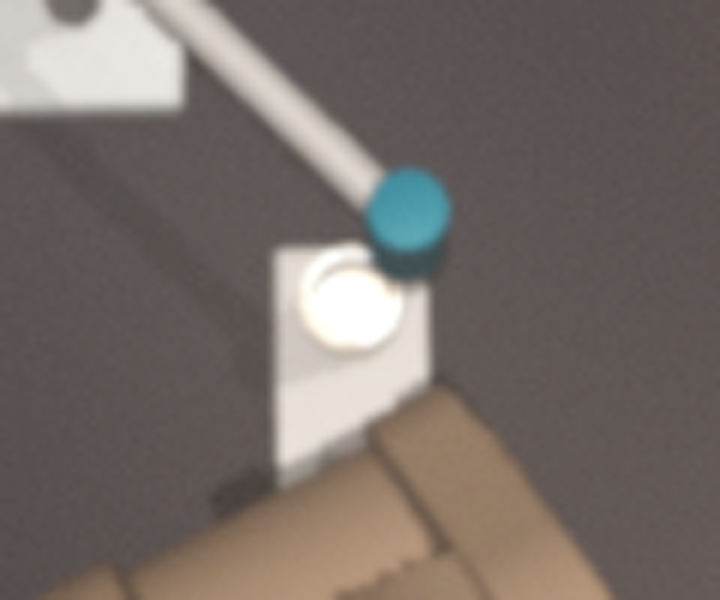

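Both crops show the cup just left of (+y from) the needle. The rim centre is at about (328,221.8) in scene and (324.7,171.5) in top.

```bash
python3 - <<'E'
from h import *
s=arm.camera('scene'); t=arm.camera('top')
print('cup',onplane(s,(328,221.8),.04),onplane(t,(324.7,171.5),.04))
print('needle tip',onplane(s,(321.3,222),.065),'holder top',onplane(s,(265+343/6,171+145/6),.17),onplane(t,(266+410/6,122+209/6),.17))
E
```

```text
cup [ 0.6638 -0.0056  0.04  ] [ 0.6628 -0.0064  0.04  ]
needle tip [ 0.664  -0.0258  0.065 ] holder top [ 0.6632 -0.0255  0.17  ] [ 0.6615 -0.0242  0.17  ]
```

Call:
servo_tool(
  series=[
    [1,0,0.3,0,0],
    [1,0,0.4,0,0],
    [1,0,0.25,0,0],
    [1,0,0,0,0],
    [1,0,0,0,0],
    [1,0,0,0,0],
  ],
)

```text
time_s: 9.38
tcp_pos: [0.5016, -0.0249, 0.0239]
eef_rot: [[1.0, 0.014, 0.002], [0.014, -1.0, -0.0], [0.002, 0.0, -1.0]]
ft_force: [1.7, -0.1, 7.9]
width: 0.0195
grasp_force: 59.9
```

```bash
python3 - <<'E'
from h import *
print(arm.read_state()['tcp_pos'])
for c,b in (('top',(266,122)),('scene',(265,171))):
    im=arm.camera(c); print(c,[d['xyz'] for d in arm.place_of(c,'cup')[:1]])
    cv2.imwrite(f'pics/{c}3.png',cv2.resize(im['color'][b[1]:b[1]+100,b[0]:b[0]+120,::-1],None,fx=6,fy=6,interpolation=2))
E
```

```text
[ 0.5016 -0.0249  0.0239]
top [[0.6646, -0.027, 0.0361]]
scene [[0.6639, -0.0196, 0.0396]]
```

View pics/scene3.png

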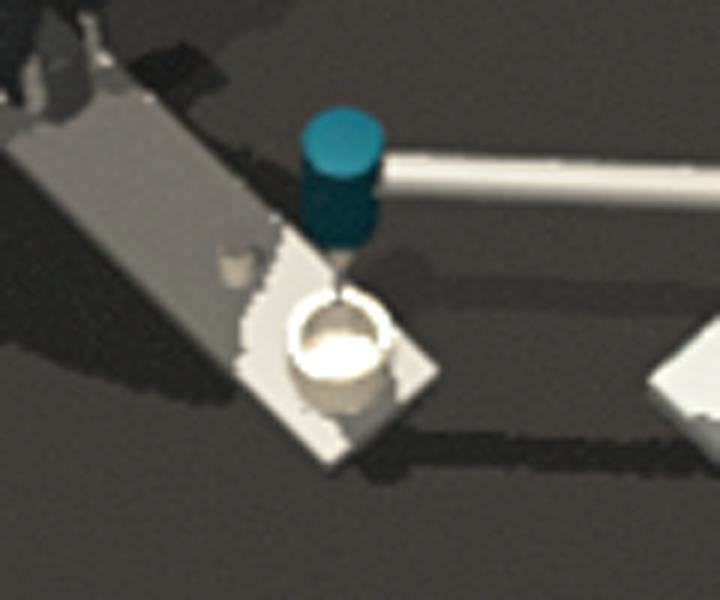

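The cup now sits directly under the needle, with the rim centre at crop (340,337), i.e. (321.7,227) in the image. I release and rise straight up.

Call:
servo_tool(
  series=[
    [-1,0,0,0,0],
    [-1,0,0,0,0],
    [-1,0,0,0,0],
    [-1,0,0,0,0],
    [-1,0,0,0,0],
    [-1,0,0,0,0],
    [-1,0,0,0,0],
    [-1,0,0,0,0],
  ],
)

```text
time_s: 10.25
tcp_pos: [0.5008, -0.0242, 0.0233]
eef_rot: [[1.0, 0.014, -0.0], [0.014, -1.0, -0.0], [-0.0, 0.0, -1.0]]
ft_force: [-1.1, -0.3, 0.1]
width: 0.0852
grasp_force: 0.0
```

Call:
servo_tool(
  series=[
    [-1,0,0,-0.4,0],
    [-1,0,0,-0.8,0],
    [-1,0,0,-0.8,0],
    [-1,0,0,-0.8,0],
    [-1,0,0,-0.8,0],
    [-1,-0.5,0,-0.8,0],
    [-1,-0.8,0,-0.8,0],
    [-1,-0.8,0,0,0],
    [-1,-0.8,0,0,0],
    [-1,0,0,0,0],
  ],
)

```text
time_s: 11.08
tcp_pos: [0.4398, -0.0253, 0.1278]
eef_rot: [[1.0, 0.014, -0.002], [0.014, -1.0, -0.001], [-0.002, 0.001, -1.0]]
ft_force: [-1.1, -0.2, -0.0]
width: 0.0855
grasp_force: 0.0
```

```bash
python3 - <<'E'
from h import *
s=arm.read_state();print(s['tcp_pos'],s['ft_force'],s['width'])
for c,b in (('scene',(265,171)),('top',(266,122))):
    im=arm.camera(c); print(c,[(q,d['xyz'],d['conf']) for q in ('cup','sled','spare_sled') for d in arm.place_of(c,q)[:1]])
    cv2.imwrite(f'pics/{c}4.png',cv2.resize(im['color'][b[1]:b[1]+100,b[0]:b[0]+120,::-1],None,fx=6,fy=6,interpolation=2))
for q in sled(im): print(q)
E
```

```text
[ 0.4398 -0.0253  0.1278] [-1.1079 -0.1801 -0.0137] 0.08554441433110585
scene [('cup', [0.6611, -0.0244, 0.0367], 0.8), ('sled', [0.5795, -0.0224, -0.003], 0.83), ('spare_sled', [0.5036, -0.2071, 0.0013], 0.84)]
top [('cup', [0.6676, -0.0265, 0.0352], 0.91), ('sled', [0.5857, -0.0257, -0.0017], 0.84)]
(array([0.6777, 0.0222]), array([0.3547, 0.1386]), np.float32(0.50615084))
(array([ 0.8262, -0.3076]), array([0.0972, 0.1375]), np.float32(-1.4229089))
```

View pics/scene4.png

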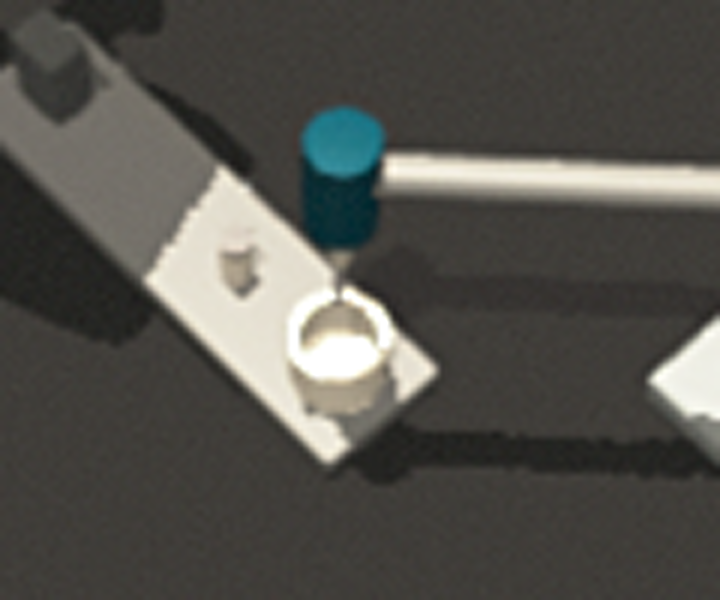

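The sled did not move on release: the rim is still at (340,337) in the crop. The spare sled is where it was and the gripper is clear.

```bash
python3 -c "
from cell import arm
print(arm.sign_off())"
```

```text
the job is handed in; nothing more can be done
None
```

The cup sled was slid until its cup was within about 5 mm of the point under the needle tip (limit 12 mm), then let go. The spare sled was left where it was, and the job was handed in at about 11 s; the hand-in returned no verdict.

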